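# Snug down the tapered plug of a coolant housing with a T-handle wrench

### The job

Take the red T-handle wrench out of its rack, set it fully down over the square head of the brass plug on the coolant housing and tighten the plug clockwise until it is properly snug, at about 0.6 N m. A tapered plug has no stop, so feel for it, and do not go past 0.8 N m or the plastic boss will crack. Then stand the wrench back upright in the rack hole it came from, and leave everything else where it is.

Things in the scene. Friction and masses are not known exactly. Their poses are not given: they have to be found in the camera images.
- wrench_grip (a point): T-handle wrench with the RED plastic handle (0.2 to 0.33 kg), upright in one of the two rack holes; loose. This point: centre of its handle, a flat-sided bar 100 mm long (own x), 16 mm thick (own y), 28 mm tall (own z, up the shaft), ends black; it may be taken either way round. A 12 mm shaft goes down from its middle; the lower end is 118 mm below this point.
- wrench_socket (a point): Centre of the lower rim of the red wrench's socket, 118 mm under wrench_grip (same axes). The socket: a chrome cylinder 34 mm across with, open below, a square hole 19.4 mm wide and 12 mm deep, sides along own x and y. It fits the plug's head in any of four quarter turns, with 0.7 mm play on each side and 5 degrees of slack each way.
- plug_head (a point): Centre of the top of the plug's square brass head, about 104 mm above the work surface. The head is 18 mm square (sides along own x and y), 14 mm tall, top edges bevelled 2.5 mm; own z up. It turns with the plug. With the wrench fully on, the socket's rim lies 12 mm below this point and the handle's centre 106 mm above it.
- plug: Tapered threaded brass plug, hand-started in the boss on the housing; origin 19 mm below the head's top, z up. Clockwise from above tightens. It runs in easily (0.05 N m) for 10 to 150 degrees, which cannot be seen, then bites at 0.25 N m and drags harder and harder (about 1.1 N m more per radian), with no stop. It stays where it is left. Snug: 0.6 N m.
- housing: Coolant (thermostat) housing of dark grey plastic with blue-capped hose stubs, on an aluminium test plate 200 by 150 by 12 mm screwed to the bench: it does not move. Origin under the plate's centre, z up. The boss with the plug stands over the origin, its mouth 85 mm above the work surface; the rest is under 70 mm high.
- boss_mouth (a point): Mouth of the plastic boss (38 mm across) on the plug's axis, 85 mm above the work surface. A load left on the wrench wedges it on the head: slack and give are 0.2 to 0.4 rad, so turn it back about that far, until the torque is gone, before lifting it off; this does not loosen the plug.
- rack: Grey tool rack 90 mm (own x) by 220 mm (own y) by 45 mm tall, fixed to the bench; origin under its centre. Two round holes 38 mm wide, 33 mm deep (floor 12 mm above the work surface) at own y = -65 and +65 mm hold the two T-handle wrenches, in either order; three small fixed sockets stand between them, up to 67 mm above the work surface.
- wrench_blue: A like T-handle wrench with a BLUE handle and a smaller socket (25 mm across) that does not fit; stands in the other rack hole, its top 144 mm above the work surface; leave it there. Origin at its lower end.
- hammer: Loose hammer with a wooden handle lying on the bench; leave alone.
- screwdriver: Loose screwdriver with a dark green handle lying on the bench; leave alone.
- spanner: Loose steel spanner lying on the bench; leave alone.
- deep_socket: Loose chrome socket, 26 mm across and 75 mm tall, standing on the bench; leave alone.
- gasket: Loose black rubber ring, 68 mm across and 4 mm thick, lying on the bench; leave alone.
- spray_can: Loose blue and yellow spray can, 64 mm across and 190 mm tall; leave alone.
- blower: Loose black blower motor with its fan wheel, 172 mm across and 110 mm tall; leave alone.
Not all that is in view belongs to the job. What is shaped like the part that bears wrench_grip but purple is not meant.

How it is judged:
By the outcome, as a careful person would: the job done as asked, in the order asked, and still so for the second after the job is handed in, with the robot touching nothing.
It also fails if it takes over 67 s, if anything falls off the work surface, if the arm or the gripper's body presses on something with over 40 N, if the wrist force passes 120 N, or if a joint passes its speed limit or range.

### The arm

A 6-joint arm with a two-finger parallel gripper is mounted at the origin on the work surface. World frame = base frame: x ahead of the robot, y to its left, z up, the work surface at z = 0. Lengths are in mm, angles in rad, forces in N, time in s.
With the tool pointing down it reaches from about 300 to 775 mm from the base axis. Payload 14.6 kg.
Tool frame: the origin (TCP) lies at the very end of the fingers, on their centre line; the grasp point (between the pads) lies 19 mm behind it; z points along the fingers, y is the line along which they close (so a half turn about z gives the same grasp; the last joint's range is limited). The gripper opens to 94 mm and grips with 3 to 60 N. Pads are 16 mm wide; open, the fingers measure 119 mm over their backs; the gripper's body (75 mm by 177 mm) begins 78 mm behind the grasp point.
Start: joints at [-1.295, 0.3, 1.521, -0, 1.321, -0.067], TCP at [184.862, -517.992, 205.446] pointing down, gripper open.
Joint ranges: [-3.03, 3.03], [-0.79, 2.21], [0.23, 2.52], [-1.04, 4.18], [0, 3.07], [-2.55, 2.55]. Speed limits (rad/s): [2.22, 2.22, 2.57, 3.14, 3.14, 3.14].

### API

Orientations are given as [roll, pitch, yaw] about the fixed x, y, z axes, in that order (R = Rz(yaw) Ry(pitch) Rx(roll)).
In Python, from cell import manip, eyes, ticket gives the robot as it stands. The module is installed in compiled form; this text tells all that it offers.
- The arm moves only by the tool arm_command, never from a script. Its argument "plan" is a list of rows, each a list of 5 numbers: the opening, from -1 (shut) to 1 (fully open), then the shift along the tool's x, y, z in m, then the turn about the tool's z in rad. In form: [[jaw, dx, dy, dz, roll], ...]. A call has 1 to 20 rows; each row shifts and turns the commanded pose from where the row before left it, along the tool's axes as they then stand; what a row does not reach is not made up. A row lasts 1/8 s, in which the tool goes at most 62.5 mm and 10.7 degrees, less where a joint would pass 70% of its speed; a pose out of reach is approached as far as the arm can. A call is refused whole if a number of a shift passes 0.0625 or a number of a turn 0.188, either way. A call with a gripper value outside its range is refused whole. The fingers move at their own pace and stop on an object; "newtons" is the grip in N (left out, the last holds). Time passes only in rows, so rows that do not move let the fingers close. It gives the time, the measured TCP pose, the force, the opening and the grip force at its end, in the units of the state.
- manip.read_state(): the state, without advancing time (a new reading comes with each control period).
- eyes.camera(name): name is "side" or "top"; returns a dict with "img" (420x560x3 uint8, blue, green, red), "z_map" (420x560 float32, mm along the optical axis (not along the pixel's ray), 0 where there is no reading), "fx", "fy", "cx", "cy" (pixels), "eye" and "orientation" of the camera in the world. Camera axes: x right, y down, z forward; pixel columns grow to the right and rows downward; lengths in mm; the calibration is good to about 2 mm. A picture is of the moment at which its call begins.
- ticket.sign_off(): hands the job in; it is judged then, once.
The state is a dict: "clock": time; "joints": joint angles; "qd": joint speeds; "effort": joint torques, N m; "eef_pos": TCP position; "eef_rot": TCP orientation; "wrist_force": force on the tool from outside, world axes, zero at the start; "moment": the same for the moment, N m; "finger_gap": finger opening in mm; "finger_force": force on a finger pad.
Only numpy, scipy, OpenCV 4.12 (cv2) and the standard library are available. Lean on these libraries where they do the work, as an engineer would, in place of code of your own. Each camera call takes 0.05 s, during which the arm holds its last target. There are 200 camera calls.

## Working session

There is one attempt and no reset: what is moved stays moved. The work goes in short steps, Python scripts to look and compute and a tool call to move; the robot and the scene stay as the last step left them, time stands still between calls to the robot, and variables do not carry over. Pictures are saved under pics/ and viewed, at most 10 in all, crops included, and the job is handed in when it is done.

Besides the shell and the picture viewer there is one more tool, called as name([rows], argument=value, ...), one row to a line, values as JSON. arm_command: Moves the arm, as the interface text tells. Its arguments: {"type":"object","properties":{"plan":{"type":"array"},"newtons":{"type":"number"}},"required":["plan"]}

```bash
mkdir -p pics; cat > h.py <<'E'
import numpy as np, cv2
from scipy.spatial.transform import Rotation as R
from cell import manip, eyes, ticket
def rot(o):
    o=np.array(o,float)
    return o if o.shape==(3,3) else (R.from_euler('xyz',o).as_matrix() if o.size==3 else R.from_quat(o).as_matrix())
def cloud(c):
    z=c["z_map"]; v,u=np.mgrid[:z.shape[0],:z.shape[1]]
    p=np.dstack([(u-c["cx"])/c["fx"]*z,(v-c["cy"])/c["fy"]*z,z])
    w=p@rot(c["orientation"]).T+np.array(c["eye"]); w[z==0]=np.nan
    return w
E
python3 - <<'E'
from h import *
for n in("top","side"):
    c=eyes.camera(n); cv2.imwrite(f"pics/{n}0.png",c["img"]); print(n,c["eye"],c["orientation"],c["fx"],c["cx"],c["cy"])
    np.savez(f"/tmp/{n}0.npz",**{k:np.array(v) for k,v in c.items()})
print(manip.read_state())
E
```

```text
top [ 326.13499258   31.85873275 1503.30129357] [-2.96320881  0.00460052 -1.54773241] 532.0763676624933 285.81939536493974 207.28027104431007
side [ 453.67198916 -687.7628106   797.95940826] [-2.34088205 -0.01368941 -0.15569284] 411.25819427928184 282.586627397836 209.66561605241782
{'clock': 0.1, 'joints': array([-1.29463484e+00,  3.00424808e-01,  1.52151284e+00, -2.55210004e-06,
        1.32067858e+00, -6.66314530e-02]), 'qd': array([-0.00137732,  0.00043653, -0.00182547, -0.00022495,  0.00125793,
       -0.00015038]), 'effort': array([ 5.12669612e-04, -5.32643187e+01, -3.53284550e+01,  7.08756829e-02,
        2.34775501e-02, -4.04637638e-05]), 'eef_pos': array([ 184.78337666, -517.78796235,  204.94058305]), 'eef_rot': array([-3.14057118e+00, -6.56855064e-05,  3.42793540e-01]), 'wrist_force': array([ 0.43831429,  0.64089697, -0.04532818]), 'moment': array([ 0.01518307,  0.02903272, -0.05332121]), 'finger_force': 0.0, 'finger_gap': 93.93765952600207}
```

View pics/top0.png

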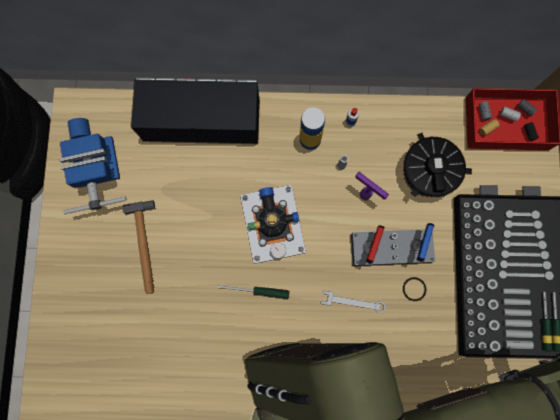

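View pics/side0.png

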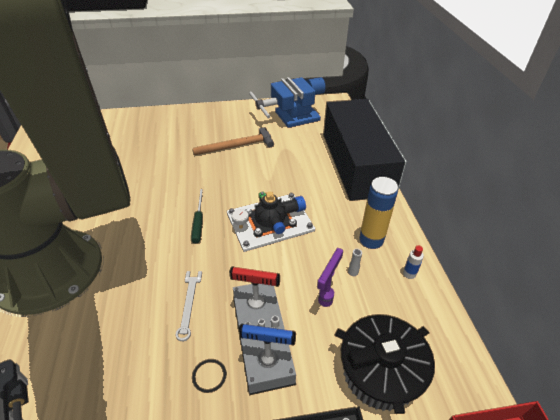

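The top view shows the red T-handle in the rack at (376,243), seen at (255,277) in the side view. Things it could be taken for are the blue T-handle (427,241), the purple T-handle (372,185), the red-capped bottle (352,115) and the red tray (512,120). I choose the red one in the rack. The brass plug is at about (272,219) in the top view and (270,198) in the side view.

```bash
python3 - <<'E'
from h import *
T={n:dict(np.load(f"/tmp/{n}0.npz")) for n in("top","side")}
for n,c in T.items():
    hsv=cv2.cvtColor(c["img"],cv2.COLOR_BGR2HSV); w=cloud(c)
    box={"top":(slice(215,275),slice(345,440)),"side":(slice(255,300),slice(220,290))}[n]
    H,S,V=[hsv[...,i][box] for i in range(3)]
    m=((H<8)|(H>172))&(S>150)&(V>70)
    p=w[box][m]; p=p[p[:,2]>105]
    t=p[p[:,2]>np.percentile(p[:,2],60)-4]
    r=cv2.minAreaRect(t[:,:2].astype(np.float32)); print(n,"red",len(p),p.mean(0),"zmax",np.percentile(p[:,2],[50,95]),r)
    # brass
    box={"top":(slice(195,245),slice(245,305)),"side":(slice(180,225),slice(240,300))}[n]
    H,S,V=[hsv[...,i][box] for i in range(3)]; p=w[box]
    m=(p[...,2]>97)&(p[...,2]<112)
    q=p[m]; print(n,"head",len(q),q.mean(0),np.percentile(q[:,2],[5,50,95]),cv2.minAreaRect(q[:,:2].astype(np.float32)))
    b={"top":(170,180,450,280),"side":(215,170,345,300)}[n]
    globals()[n]=c["img"]
a=cv2.resize(top[200:270,350:440],None,fx=5,fy=5,interpolation=cv2.INTER_CUBIC)
b=cv2.resize(top[198:243,248:298],None,fx=7,fy=7,interpolation=cv2.INTER_CUBIC)
d=cv2.resize(side[180:225,245:300],None,fx=5,fy=5,interpolation=cv2.INTER_CUBIC)
o=np.zeros((590,800,3),np.uint8); o[:350,:450]=a; o[:315,450:800]=b; o[360:585,:275]=d; cv2.imwrite("pics/crop1.png",o)
E
```

```text
top red 206 [ 482.64288007 -187.73393324  143.37063517] zmax [143.42404683 148.09514834] ((482.700927734375, -187.72821044921875), (14.87210464477539, 88.97128295898438), 71.27644348144531)
top head 48 [548.22539181  82.96386015 103.69304305] [ 98.92385377 104.25650356 107.69990719] ((548.4580078125, 82.97222900390625), (17.691686630249023, 16.350305557250977), 1.2872898578643799)
side red 482 [ 482.56842898 -192.80904196  137.51287257] zmax [140.89065567 144.57275273] ((483.8315124511719, -189.85829162597656), (15.258302688598633, 89.51129913330078), 70.94761657714844)
side head 44 [549.98707801  79.50175055 102.3075164 ] [ 99.01391545 102.47513567 105.50041384] ((550.4017944335938, 80.55230712890625), (18.41905403137207, 17.750553131103516), 82.43592834472656)
```

View pics/crop1.png

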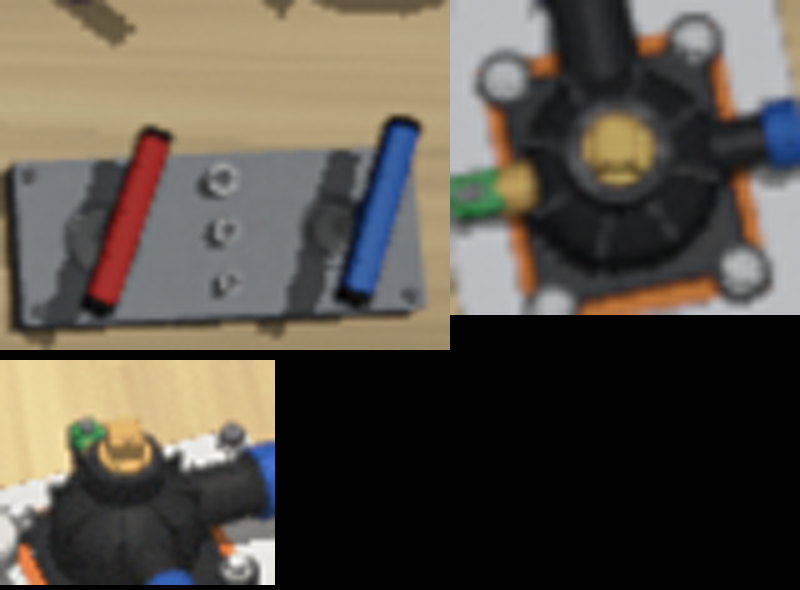

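The crop shows the red handle at (130,220), standing in the left rack hole, with the blue one on the right. The brass head at (617,148) looks nearly square to the image. Next I plan the approach.

```bash
cat >> h.py <<'E'
def to(x,y,z,n,yaw=None):
    "per-row tool shift for n rows, then turn still needed"
    s=manip.read_state(); M=rot(s["eef_rot"]); d=M.T@(np.array([x,y,z])-s["eef_pos"])/1000
    print("total",d.round(4),"per row",(d/n).round(5), "roll", None if yaw is None else round(-((yaw-s["eef_rot"][2]+np.pi)%(2*np.pi)-np.pi),4),"J",s["joints"].round(3))
E
python3 -c "
from h import *
to(483.2,-188.8,215,12,2.81)"
```

```text
total [ 0.3916 -0.2096 -0.0098] per row [ 0.03264 -0.01746 -0.00082] roll -2.4672 J [-1.295  0.3    1.522 -0.     1.321 -0.067]
```

arm_command([
  [1, 0.0326, -0.0175, -0.001, 0],
  [1, 0.0326, -0.0175, -0.001, 0],
  [1, 0.0326, -0.0175, -0.001, 0],
  [1, 0.0326, -0.0175, -0.001, 0],
  [1, 0.0326, -0.0175, -0.001, 0],
  [1, 0.0326, -0.0175, -0.001, 0],
  [1, 0.0326, -0.0175, -0.001, 0],
  [1, 0.0326, -0.0175, -0.001, 0],
  [1, 0.0326, -0.0175, -0.001, 0],
  [1, 0.0326, -0.0175, -0.001, 0],
  [1, 0.0326, -0.0175, -0.001, 0],
  [1, 0.0326, -0.0175, -0.001, 0],
], newtons=60)

```text
clock: 1.6
eef_pos: [483.3, -187.6, 217.2]
eef_rot: [-3.141, 0.0, 0.343]
wrist_force: [-1.1, 0.4, -0.2]
finger_gap: 93.7
finger_force: 0.0
```

arm_command([
  [1, 0, 0, 0, -0.176],
  [1, 0, 0, 0, -0.176],
  [1, 0, 0, 0, -0.176],
  [1, 0, 0, 0, -0.176],
  [1, 0, 0, 0, -0.176],
  [1, 0, 0, 0, -0.176],
  [1, 0, 0, 0, -0.176],
  [1, 0, 0, 0, -0.176],
  [1, 0, 0, 0, -0.176],
  [1, 0, 0, 0, -0.176],
  [1, 0, 0, 0, -0.176],
  [1, 0, 0, 0, -0.176],
  [1, 0, 0, 0, -0.176],
  [1, 0, 0, 0, -0.176],
  [1, 0, 0, 0, 0],
])

```text
clock: 3.48
eef_pos: [482.6, -188.7, 217.2]
eef_rot: [3.142, -0.001, 2.806]
wrist_force: [0.7, 0.2, -0.0]
finger_gap: 93.9
finger_force: 0.0
```

```bash
python3 -c "
from h import *
to(483.2,-188.8,111,6,2.81)"
```

```text
total [-7.000e-04  1.000e-04  1.062e-01] per row [-1.10e-04  1.00e-05  1.77e-02] roll -0.0043 J [-0.443  0.22   1.594  0.     1.328 -1.678]
```

arm_command([
  [1, 0, 0, 0.0177, 0],
  [1, 0, 0, 0.0177, 0],
  [1, 0, 0, 0.0177, 0],
  [1, 0, 0, 0.0177, 0],
  [1, 0, 0, 0.0177, 0],
  [1, 0, 0, 0.0177, 0],
  [1, 0, 0, 0, 0],
  [-1, 0, 0, 0, 0],
  [-1, 0, 0, 0, 0],
  [-1, 0, 0, 0, 0],
  [-1, 0, 0, 0, 0],
  [-1, 0, 0, 0, 0],
  [-1, 0, 0, 0, 0],
  [-1, 0, 0, 0, 0],
  [-1, 0, 0, 0, 0],
])

```text
clock: 5.35
eef_pos: [482.7, -188.7, 111.2]
eef_rot: [-3.142, -0.0, 2.807]
wrist_force: [-0.2, 0.0, -0.7]
finger_gap: 17.3
finger_force: 0.0
```

```bash
python3 -c "
from h import *
s=manip.read_state();print(s['wrist_force'],s['moment'])
to(483.2,-188.8,245,5)"
```

```text
[-0.16152504  0.0153695  -0.65886922] [ 0.07392568 -0.10865609  0.00353135]
total [-5.000e-04  1.000e-04 -1.338e-01] per row [-1.000e-04  2.000e-05 -2.676e-02] roll None J [-0.443  0.33   1.715 -0.     1.097 -1.679]
```

Still closing. I'll finish the grip, then lift to 245.

arm_command([
  [-1, 0, 0, 0, 0],
  [-1, 0, 0, 0, 0],
  [-1, 0, 0, 0, 0],
  [-1, 0, 0, 0, 0],
])

```text
clock: 5.85
eef_pos: [482.7, -188.7, 111.2]
eef_rot: [3.142, -0.0, 2.807]
wrist_force: [0.2, 0.5, -0.4]
finger_gap: 15.6
finger_force: 60.0
```

arm_command([
  [-1, 0, 0, -0.01, 0],
  [-1, 0, 0, -0.02, 0],
  [-1, 0, 0, -0.026, 0],
  [-1, 0, 0, -0.026, 0],
  [-1, 0, 0, -0.026, 0],
  [-1, 0, 0, -0.02, 0],
  [-1, 0, 0, -0.005, 0],
  [-1, 0, 0, 0, 0],
])

```text
clock: 6.85
eef_pos: [482.6, -188.7, 244.0]
eef_rot: [3.142, -0.0, 2.807]
wrist_force: [-0.0, 0.4, -2.6]
finger_gap: 15.8
finger_force: 60.0
```

```bash
python3 -c "
from h import *
s=manip.read_state();print(s['wrist_force'],s['moment'],s['finger_force'])
for n in('top','side'):
    c=eyes.camera(n); cv2.imwrite(f'pics/{n}1.png',c['img']); np.savez(f'/tmp/{n}1.npz',**{k:np.array(v) for k,v in c.items()})
t=cv2.imread('pics/top1.png')[180:300,330:450];u=cv2.imread('pics/side1.png')[160:400,190:390]
o=np.hstack([cv2.resize(t,(300,300)),cv2.resize(u,(500,600))[:300]]) if 0 else None
o=np.zeros((600,800,3),np.uint8);o[:300,:300]=cv2.resize(t,(300,300));o[:,300:]=cv2.resize(u,(500,600));cv2.imwrite('pics/lift.png',o)
to(549,81.5,245,8,np.pi)"
```

```text
[-0.02481984  0.42702786 -2.62732902] [ 0.06286459 -0.15860535  0.00637019] 59.98342752456665
total [ 0.0259  0.277  -0.0016] per row [ 0.00323  0.03462 -0.00019] roll -0.3348 J [-0.443  0.201  1.555  0.     1.387 -1.679]
```

View pics/lift.png

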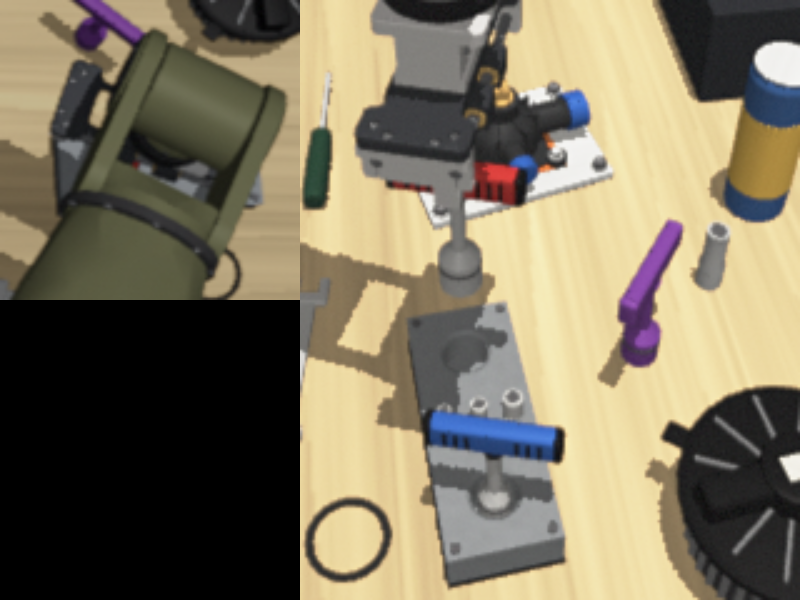

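The lift view shows the wrench hanging upright in the jaws, with its socket at (460,270) in the crop and the rack hole empty. Next I measure the socket's offset from the TCP and the yaw of the head.

```bash
python3 - <<'E'
from h import *
from scipy.optimize import least_squares
c=dict(np.load("/tmp/side1.npz")); w=cloud(c)
box=(slice(225,285),slice(225,285)); p=w[box].reshape(-1,3)
tcp=np.array([482.6,-188.7,244.])
m=(np.hypot(p[:,0]-tcp[0],p[:,1]-tcp[1])<40)&(p[:,2]>128)&(p[:,2]<165); q=p[m]
for lo,hi in((147,153),(153,158),(158,165),(147,160)):
    g=q[(q[:,2]>lo)&(q[:,2]<hi)]
    if len(g)>8:
        f=least_squares(lambda v:np.hypot(g[:,0]-v[0],g[:,1]-v[1])-17,tcp[:2],loss="soft_l1"); print(lo,len(g),f.x-tcp[:2],f.cost)
p=w[slice(195,262),slice(225,285)].reshape(-1,3)
m=(np.hypot(p[:,0]-tcp[0],p[:,1]-tcp[1])<20)&(p[:,2]>175)&(p[:,2]<222); g=p[m]
f=least_squares(lambda v:np.hypot(g[:,0]-v[0],g[:,1]-v[1])-6,tcp[:2],loss="soft_l1"); print("shaft",len(g),f.x-tcp[:2],f.cost)
# head crops
t=dict(np.load("/tmp/top0.npz"))["img"][207:232,258:288]; s=c["img"][185:215,255:290]
o=np.zeros((600,800,3),np.uint8)
o[:325,:390]=cv2.resize(t,(390,325),interpolation=cv2.INTER_LANCZOS4); o[:342,400:]=cv2.resize(s,(400,342),interpolation=cv2.INTER_LANCZOS4); cv2.imwrite("pics/head.png",o)
E
```

```text
147 34 [1.2935554  0.76421361] 8.790538943542291
153 28 [1.44906693 1.0920737 ] 5.215995796883201
158 38 [1.44150484 1.1805966 ] 9.027805240865176
147 74 [1.37810721 0.97719183] 16.25755391783683
shaft 147 [1.41605422 0.92932726] 288.917280671834
```

View pics/head.png

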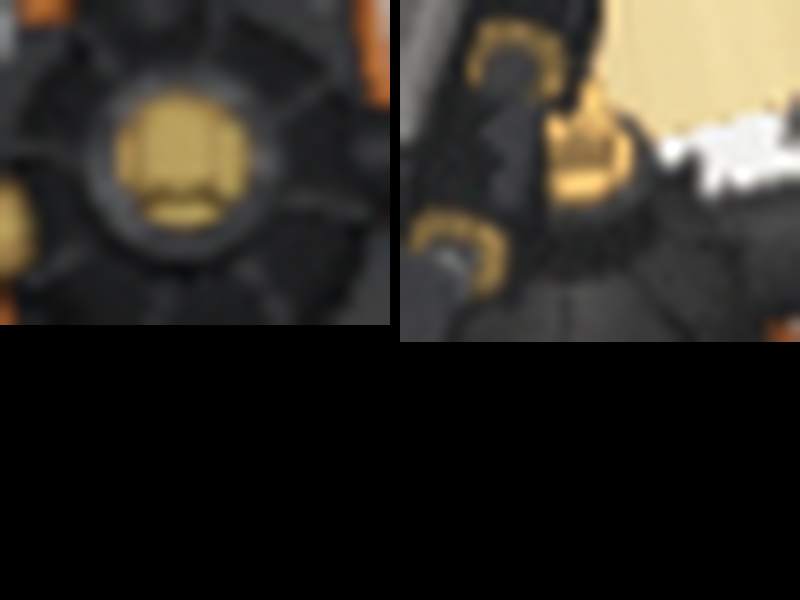

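The head crop shows the flat top spanning columns 143–208 with its edges parallel to the image axes. The round collar is centred near (182,160).

```bash
python3 - <<'E'
from h import *
t=dict(np.load("/tmp/top0.npz")); s=dict(np.load("/tmp/side0.npz"))
def cast(c,u,v,z):
    d=rot(c["orientation"])@np.array([(u-c["cx"])/c["fx"],(v-c["cy"])/c["fy"],1]); e=c["eye"]; return (e+d*(z-e[2])/d[2]).round(1)
print("flat",cast(t,271.0,217.5,104),"collar",cast(t,271.5,218.8,90), "edge dir",cast(t,271,227.5,104)-cast(t,271,207.5,104))
# brass blobs
for n,c,b,z in(("top",t,(205,235,256,290),90),("side",s,(185,215,258,285),97)):
    hsv=cv2.cvtColor(c["img"],cv2.COLOR_BGR2HSV)[b[0]:b[1],b[2]:b[3]]
    m=((hsv[...,0]>12)&(hsv[...,0]<32)&(hsv[...,1]>90)&(hsv[...,2]>90)).astype(np.uint8)
    k,l,st,ce=cv2.connectedComponentsWithStats(m)
    for i in range(1,k):
        if st[i,4]>15: print(n,st[i],ce[i]+[b[2],b[0]],cast(c,ce[i][0]+b[2],ce[i][1]+b[0],z))
E
python3 -c "
from h import *
to(549,81,245,9,np.pi+.03)"
```

```text
flat [549.7  82.9 104. ] collar [548.4  82.   90. ] edge dir [-53.9  -1.5   0. ]
top [11  9 10 11 82] [271.62195122 218.82926829] [548.3  81.7  90. ]
top [ 0 16  4  8 29] [257.37931034 224.37931034] [532.4 119.5  90. ]
side [  6   0  16  18 139] [270.53956835 195.29496403] [553.1  80.9  97. ]
total [ 0.0257  0.2765 -0.0016] per row [ 0.00286  0.03072 -0.00017] roll -0.3648 J [-0.443  0.201  1.555  0.     1.387 -1.679]
```

arm_command([
  [-1, 0.0028, 0.0307, 0, 0],
  [-1, 0.0028, 0.0307, 0, 0],
  [-1, 0.0028, 0.0307, 0, 0],
  [-1, 0.0028, 0.0307, 0, 0],
  [-1, 0.0028, 0.0307, 0, 0],
  [-1, 0.0028, 0.0307, 0, 0],
  [-1, 0.0028, 0.0307, 0, 0],
  [-1, 0.0028, 0.0307, 0, 0],
  [-1, 0.0028, 0.0307, 0, 0],
  [-1, 0, 0, 0, -0.12],
  [-1, 0, 0, 0, -0.12],
  [-1, 0, 0, 0, -0.12],
  [-1, 0, 0, 0, 0],
  [-1, 0, 0, 0, 0],
])

```text
clock: 8.7
eef_pos: [549.6, 80.5, 243.8]
eef_rot: [-3.142, -0.001, -3.119]
wrist_force: [0.4, 0.2, -2.1]
finger_gap: 15.8
finger_force: 60.0
```

```bash
python3 -c "
from h import *
s=manip.read_state();print(s['eef_pos'],s['eef_rot'],s['wrist_force'],s['moment'])
c=eyes.camera('side'); cv2.imwrite('pics/o.png',cv2.resize(c['img'][110:240,210:340],(600,600),interpolation=cv2.INTER_CUBIC)); w=cloud(c)
p=w[150:230,240:310].reshape(-1,3)
from scipy.optimize import least_squares
t=s['eef_pos']
g=p[(np.hypot(p[:,0]-t[0],p[:,1]-t[1])<40)&(p[:,2]>147)&(p[:,2]<162)]
f=least_squares(lambda v:np.hypot(g[:,0]-v[0],g[:,1]-v[1])-17,t[:2],loss='soft_l1');print('socket',len(g),f.x,f.cost)
to(548.6,80.8,207,3,np.pi+.03)"
```

```text
[549.59700443  80.50105919 243.84147514] [-3.14158319e+00 -6.65225629e-04 -3.11912344e+00] [ 0.4035995   0.15981049 -2.14748219] [ 0.06473151 -0.08553471 -0.01040899]
socket 66 [551.34645552  81.95989662] 26.751093466269293
total [0.001  0.0003 0.037 ] per row [0.00034 0.00011 0.01232] roll -0.007 J [ 0.079  0.286  1.449  0.     1.407 -1.514]
```

View pics/o.png

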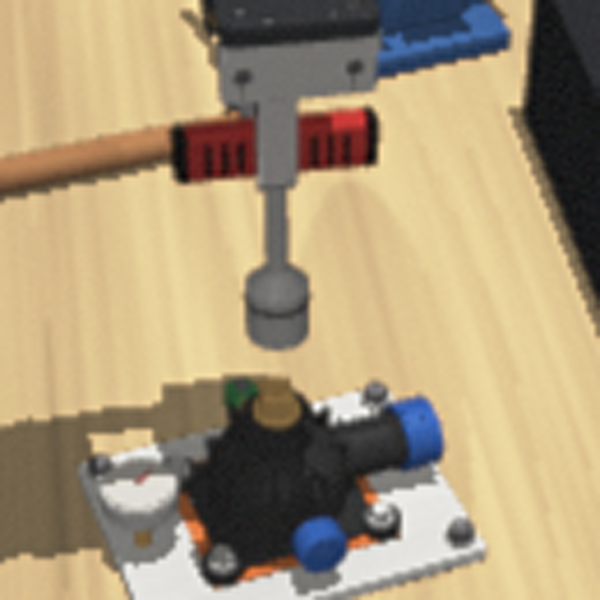

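The view shows the socket at (277,310), directly above the brass head at (277,405), aligned to within 1–2 mm. I'll lower until contact.

arm_command([
  [-1, 0.001, 0, 0.012, 0],
  [-1, 0, 0, 0.012, 0],
  [-1, 0, 0, 0.012, 0],
  [-1, 0, 0, 0.004, 0],
  [-1, 0, 0, 0.002, 0],
  [-1, 0, 0, 0, 0],
])

```text
clock: 9.5
eef_pos: [548.8, 80.5, 202.4]
eef_rot: [-3.142, 0.0, -3.116]
wrist_force: [-0.7, -0.4, -2.4]
finger_gap: 15.2
finger_force: 60.0
```

arm_command([
  [-1, 0, 0, 0.001, 0],
  [-1, 0, 0, 0.001, 0],
  [-1, 0, 0, 0.001, 0],
  [-1, 0, 0, 0, 0],
])

```text
clock: 10.0
eef_pos: [548.7, 80.5, 199.2]
eef_rot: [3.142, -0.0, -3.116]
wrist_force: [-0.9, -0.3, -3.0]
finger_gap: 15.6
finger_force: 60.0
```

Down to 199 with no contact force, so it's probably entering. I'll continue in small steps.

arm_command([
  [-1, 0, 0, 0.001, 0],
  [-1, 0, 0, 0.001, 0],
  [-1, 0, 0, 0.001, 0],
  [-1, 0, 0, 0, 0],
])

```text
clock: 10.5
eef_pos: [548.7, 80.5, 196.1]
eef_rot: [3.142, -0.0, -3.116]
wrist_force: [-0.8, 1.1, -2.8]
finger_gap: 15.5
finger_force: 60.0
```

```bash
python3 -c "
from h import *
s=manip.read_state();print(s['eef_pos'],s['wrist_force'],s['moment'])"
```

```text
[548.66767065  80.49925675 196.14676592] [-0.81350603  1.06879449 -2.78274247] [ 0.14681626 -0.15525655 -0.02564445]
```

arm_command([
  [-1, 0, 0, 0.001, 0],
  [-1, 0, 0, 0.001, 0],
  [-1, 0, 0, 0.001, 0],
  [-1, 0, 0, 0.001, 0],
  [-1, 0, 0, 0, 0],
])

```text
clock: 11.12
eef_pos: [548.6, 80.5, 192.1]
eef_rot: [3.142, -0.0, -3.116]
wrist_force: [-0.5, 0.8, -2.5]
finger_gap: 15.6
finger_force: 60.0
```

arm_command([
  [-1, 0, 0, 0.0005, 0],
  [-1, 0, 0, 0.0005, 0],
  [-1, 0, 0, 0.0005, 0],
  [-1, 0, 0, 0.0005, 0],
  [-1, 0, 0, 0, 0],
])

```text
clock: 11.75
eef_pos: [548.9, 80.5, 191.0]
eef_rot: [3.142, 0.001, -3.116]
wrist_force: [-1.7, 0.1, 5.3]
finger_gap: 15.5
finger_force: 60.0
```

```bash
python3 -c "
from h import *
s=manip.read_state();print(s['eef_pos'],s['wrist_force'],s['moment'])
c=eyes.camera('side'); cv2.imwrite('pics/seat.png',cv2.resize(c['img'][110:240,210:340],(600,600),interpolation=cv2.INTER_CUBIC))"
```

```text
[548.90398375  80.51117585 191.02996715] [-1.67394887  0.11543865  5.25457212] [0.07876584 0.38703311 0.03906335]
```

View pics/seat.png

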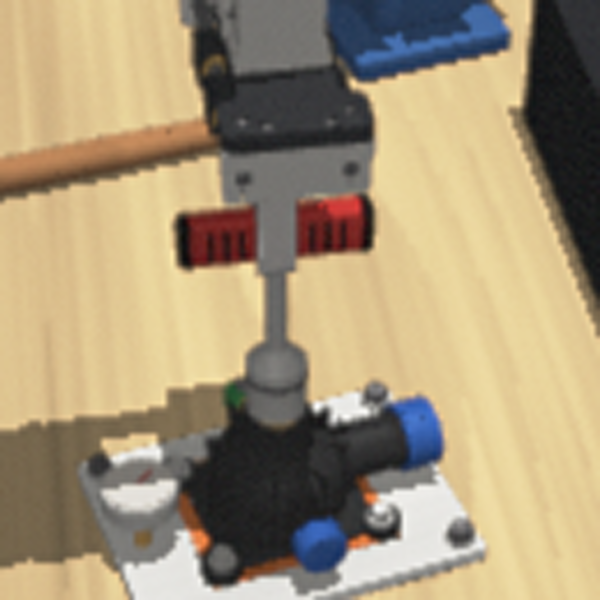

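It's seated: the socket covers the head at (277,385), with TCP z at 191.0 and about 8 N of press. Now I turn clockwise.

arm_command([
  [-1, 0, 0, 0, 0.1],
  [-1, 0, 0, 0, 0.1],
  [-1, 0, 0, 0, 0.1],
  [-1, 0, 0, 0, 0],
])

```text
clock: 12.3
eef_pos: [548.9, 80.7, 190.9]
eef_rot: [3.141, 0.001, 2.867]
wrist_force: [-1.5, 1.6, 5.7]
finger_gap: 15.5
finger_force: 60.0
```

```bash
cat > m.py <<'E'
from h import *
s=manip.read_state();print(s['clock'],s['eef_pos'].round(1),s['eef_rot'].round(3),s['wrist_force'].round(1),s['moment'].round(3),s['joints'][5].round(3))
E
python3 m.py
```

```text
12.3 [548.9  80.7 190.9] [3.141e+00 1.000e-03 2.867e+00] [-1.5  1.6  5.7] [0.501 0.187 0.048] -1.217
```

arm_command([
  [-1, 0, 0, 0, 0.1],
  [-1, 0, 0, 0, 0.1],
  [-1, 0, 0, 0, 0.1],
  [-1, 0, 0, 0, 0],
])

```text
clock: 12.8
eef_pos: [549.0, 80.9, 190.9]
eef_rot: [3.14, 0.001, 2.569]
wrist_force: [-0.6, 3.0, 5.9]
finger_gap: 15.7
finger_force: 60.0
```

```bash
python3 m.py
```

```text
12.8 [549.   80.9 190.9] [3.140e+00 1.000e-03 2.569e+00] [-0.6  3.   5.9] [0.912 0.127 0.012] -0.918
```

arm_command([
  [-1, 0, 0, 0, 0.1],
  [-1, 0, 0, 0, 0.1],
  [-1, 0, 0, 0, 0.1],
  [-1, 0, 0, 0, 0],
])

```text
clock: 13.3
eef_pos: [549.0, 81.0, 190.8]
eef_rot: [3.14, 0.0, 2.27]
wrist_force: [1.2, 4.8, 5.0]
finger_gap: 15.9
finger_force: 60.0
```

```bash
python3 m.py
```

```text
13.3 [549.   81.  190.8] [3.14 0.   2.27] [1.2 4.8 5. ] [ 1.359 -0.256  0.036] -0.62
```

arm_command([
  [-1, 0.0005, 0.0005, 0, 0.1],
  [-1, 0, 0, 0, 0.1],
  [-1, 0, 0, 0, 0.1],
  [-1, 0, 0, 0, 0],
])

```text
clock: 13.8
eef_pos: [549.4, 81.7, 190.7]
eef_rot: [3.139, -0.0, 1.971]
wrist_force: [2.2, 5.6, 4.1]
finger_gap: 15.7
finger_force: 60.0
```

```bash
python3 m.py
```

```text
13.8 [549.4  81.7 190.7] [ 3.139 -0.     1.971] [2.2 5.6 4.1] [ 1.432 -0.793  0.314] -0.319
```

arm_command([
  [-1, 0.0005, 0.0005, 0, 0.05],
  [-1, 0, 0, 0, 0.05],
  [-1, 0, 0, 0, 0],
])

```text
clock: 14.18
eef_pos: [549.5, 82.1, 190.7]
eef_rot: [3.14, 0.0, 1.871]
wrist_force: [1.3, 4.4, 5.2]
finger_gap: 15.5
finger_force: 60.0
```

```bash
python3 m.py
```

```text
14.175 [549.5  82.1 190.7] [3.14  0.    1.871] [1.3 4.4 5.2] [ 0.967 -0.789  0.411] -0.218
```

arm_command([
  [-1, 0, 0, 0, 0.05],
  [-1, 0, 0, 0, 0.05],
  [-1, 0, 0, 0, 0],
])

```text
clock: 14.55
eef_pos: [549.6, 82.0, 190.7]
eef_rot: [3.14, 0.0, 1.771]
wrist_force: [2.0, 4.1, 4.4]
finger_gap: 15.7
finger_force: 60.1
```

```bash
python3 m.py; sleep 0.1; python3 m.py
```

```text
14.55 [549.6  82.  190.7] [3.14  0.    1.771] [2.  4.1 4.4] [ 0.979 -1.003  0.526] -0.118
14.55 [549.6  82.  190.7] [3.14  0.    1.771] [2.  4.1 4.4] [ 0.979 -1.003  0.526] -0.118
```

arm_command([
  [-1, 0, 0, 0, 0.04],
  [-1, 0, 0, 0, 0.03],
  [-1, 0, 0, 0, 0],
])

```text
clock: 14.92
eef_pos: [549.6, 82.0, 190.7]
eef_rot: [3.14, 0.0, 1.701]
wrist_force: [3.0, 4.0, 5.1]
finger_gap: 15.6
finger_force: 60.1
```

```bash
python3 m.py
```

```text
14.925 [549.6  82.  190.7] [3.14  0.    1.701] [3.  4.  5.1] [ 0.926 -1.068  0.612] -0.048
```

arm_command([
  [-1, 0, 0, 0, 0],
])

```text
clock: 15.05
eef_pos: [549.6, 82.0, 190.7]
eef_rot: [3.14, 0.0, 1.701]
wrist_force: [3.3, 5.2, 5.5]
finger_gap: 15.7
finger_force: 60.1
```

```bash
python3 m.py
```

```text
15.05 [549.6  82.  190.7] [3.14  0.    1.701] [3.3 5.2 5.5] [ 0.971 -1.076  0.634] -0.048
```

Torque is about 0.62 N m, which is snug. Now I turn back to unload the wrench.

arm_command([
  [-1, 0, 0, 0, -0.08],
  [-1, 0, 0, 0, -0.08],
  [-1, 0, 0, 0, -0.04],
  [-1, 0, 0, 0, 0],
])

```text
clock: 15.55
eef_pos: [549.5, 81.9, 190.7]
eef_rot: [3.14, 0.0, 1.901]
wrist_force: [2.4, 3.6, 5.4]
finger_gap: 15.8
finger_force: 60.0
```

```bash
python3 m.py
```

```text
15.55 [549.5  81.9 190.7] [3.14  0.    1.901] [2.4 3.6 5.4] [ 1.021 -0.938  0.06 ] -0.249
```

arm_command([
  [-1, 0.0004, 0.0005, 0, -0.06],
  [-1, 0, 0, 0, 0],
])

```text
clock: 15.8
eef_pos: [549.7, 82.2, 190.7]
eef_rot: [3.141, 0.001, 1.961]
wrist_force: [1.2, 1.9, 6.8]
finger_gap: 15.3
finger_force: 60.0
```

```bash
python3 m.py
```

```text
15.8 [549.7  82.2 190.7] [3.141e+00 1.000e-03 1.961e+00] [1.2 1.9 6.8] [ 0.42  -0.444  0.014] -0.308
```

arm_command([
  [-1, 0, 0, -0.002, 0],
  [-1, 0, 0, -0.002, 0],
  [-1, 0, 0, -0.002, 0],
  [-1, 0, 0, 0, 0],
])

```text
clock: 16.3
eef_pos: [549.3, 82.3, 196.2]
eef_rot: [-3.141, -0.0, 1.957]
wrist_force: [2.6, 0.5, -3.4]
finger_gap: 15.8
finger_force: 60.0
```

```bash
python3 m.py
```

```text
16.3 [549.3  82.3 196.2] [-3.141 -0.     1.957] [ 2.6  0.5 -3.4] [ 0.401 -0.918 -0.003] -0.303
```

arm_command([
  [-1, 0, 0, -0.005, 0],
  [-1, 0, 0, -0.01, 0],
  [-1, 0, 0, -0.016, 0],
  [-1, 0, 0, -0.016, 0],
  [-1, 0, 0, -0.004, -0.17],
  [-1, 0, 0, 0, -0.17],
  [-1, 0, 0, 0, -0.17],
  [-1, 0, 0, 0, -0.17],
  [-1, 0, 0, 0, -0.17],
  [-1, 0, 0, 0, 0],
])

```text
clock: 17.55
eef_pos: [549.5, 82.4, 248.1]
eef_rot: [3.141, 0.001, 2.806]
wrist_force: [0.7, -0.3, -3.1]
finger_gap: 15.4
finger_force: 60.0
```

```bash
python3 m.py; python3 -c "
from h import *
to(482.7,-188.7,247,9,2.807)"
```

```text
17.55 [549.5  82.4 248.1] [3.141e+00 1.000e-03 2.806e+00] [ 0.7 -0.3 -3.1] [-0.003 -0.122 -0.   ] -1.152
total [-0.0263 -0.2779  0.001 ] per row [-0.00292 -0.03088  0.00012] roll -0.0013 J [ 0.083  0.283  1.443 -0.     1.414 -1.152]
```

arm_command([
  [-1, -0.0029, -0.0309, 0, 0],
  [-1, -0.0029, -0.0309, 0, 0],
  [-1, -0.0029, -0.0309, 0, 0],
  [-1, -0.0029, -0.0309, 0, 0],
  [-1, -0.0029, -0.0309, 0, 0],
  [-1, -0.0029, -0.0309, 0, 0],
  [-1, -0.0029, -0.0309, 0, 0],
  [-1, -0.0029, -0.0309, 0, 0],
  [-1, -0.0029, -0.0309, 0, 0],
  [-1, 0, 0, 0, 0],
  [-1, 0, 0, 0, 0],
])

```text
clock: 18.92
eef_pos: [482.8, -188.5, 247.6]
eef_rot: [3.141, 0.0, 2.804]
wrist_force: [-0.3, 0.2, -2.1]
finger_gap: 15.4
finger_force: 60.0
```

```bash
python3 m.py; python3 -c "
from h import *
from scipy.optimize import least_squares
to(482.7,-188.7,162,4,2.807)
c=eyes.camera('side'); w=cloud(c); cv2.imwrite('pics/side3.png',c['img']); t=manip.read_state()['eef_pos']
p=w[225:285,225:285].reshape(-1,3)
g=p[(np.hypot(p[:,0]-t[0],p[:,1]-t[1])<40)&(p[:,2]>150)&(p[:,2]<163)]
f=least_squares(lambda v:np.hypot(g[:,0]-v[0],g[:,1]-v[1])-17,t[:2],loss='soft_l1');print('socket-tcp',len(g),f.x-t[:2])
p=w[195:262,225:285].reshape(-1,3);g=p[(np.hypot(p[:,0]-t[0],p[:,1]-t[1])<20)&(p[:,2]>178)&(p[:,2]<225)]
f=least_squares(lambda v:np.hypot(g[:,0]-v[0],g[:,1]-v[1])-6,t[:2],loss='soft_l1');print('shaft-tcp',f.x-t[:2])
"
```

```text
18.925 [ 482.8 -188.5  247.6] [3.141 0.    2.804] [-0.3  0.2 -2.1] [ 0.053 -0.071 -0.013] -1.677
total [ 0.     -0.0003  0.0856] per row [ 0.000e+00 -7.000e-05  2.139e-02] roll -0.0026 J [-0.443  0.198  1.549  0.     1.394 -1.677]
socket-tcp 70 [1.48932941 0.67861343]
shaft-tcp [1.51114761 0.34445097]
```

The socket's offset is unchanged to within 0.5 mm. I'll lower it into the hole.

arm_command([
  [-1, 0, 0, 0.02, 0],
  [-1, 0, 0, 0.024, 0],
  [-1, 0, 0, 0.024, 0],
  [-1, 0, 0, 0.022, 0],
  [-1, 0, 0, 0.006, 0],
  [-1, 0, 0, 0.004, 0],
  [-1, 0, 0, 0.004, 0],
  [-1, 0, 0, 0, 0],
])

```text
clock: 19.98
eef_pos: [482.7, -188.8, 143.5]
eef_rot: [-3.142, 0.0, 2.807]
wrist_force: [-0.0, 0.2, -3.1]
finger_gap: 16.0
finger_force: 60.0
```

arm_command([
  [-1, 0, 0, 0.002, 0],
  [-1, 0, 0, 0.002, 0],
  [-1, 0, 0, 0.002, 0],
  [-1, 0, 0, 0, 0],
])

```text
clock: 20.48
eef_pos: [482.6, -188.8, 137.1]
eef_rot: [3.142, -0.0, 2.807]
wrist_force: [0.3, 0.7, -2.6]
finger_gap: 15.4
finger_force: 60.0
```

In the hole with no contact.

arm_command([
  [-1, 0, 0, 0.005, 0],
  [-1, 0, 0, 0.005, 0],
  [-1, 0, 0, 0.005, 0],
  [-1, 0, 0, 0.005, 0],
  [-1, 0, 0, 0.003, 0],
  [-1, 0, 0, 0.001, 0],
  [-1, 0, 0, 0, 0],
  [-1, 0, 0, 0, 0],
])

```text
clock: 21.48
eef_pos: [482.7, -188.9, 113.4]
eef_rot: [-3.142, 0.0, 2.807]
wrist_force: [0.1, -0.8, -2.8]
finger_gap: 15.6
finger_force: 60.0
```

arm_command([
  [-1, 0, 0, 0.001, 0],
  [-1, 0, 0, 0.0005, 0],
  [-1, 0, 0, 0.0005, 0],
  [-1, 0, 0, 0, 0],
  [-1, 0, 0, 0, 0],
])

```text
clock: 22.1
eef_pos: [482.6, -188.8, 111.2]
eef_rot: [3.142, -0.0, 2.807]
wrist_force: [0.1, 0.3, -3.0]
finger_gap: 15.4
finger_force: 60.0
```

arm_command([
  [-1, 0, 0, 0.0005, 0],
  [-1, 0, 0, 0, 0],
  [-1, 0, 0, 0, 0],
])

```text
clock: 22.48
eef_pos: [482.8, -188.9, 111.2]
eef_rot: [-3.142, 0.001, 2.807]
wrist_force: [-2.1, 0.3, 4.9]
finger_gap: 15.6
finger_force: 60.0
```

Contact with the floor. I'll open slowly, then retreat straight up.

arm_command([
  [-0.6, 0, 0, 0, 0],
  [-0.5, 0, 0, 0, 0],
  [-0.4, 0, 0, 0, 0],
  [-0.2, 0, 0, 0, 0],
  [0, 0, 0, 0, 0],
  [0.3, 0, 0, 0, 0],
  [0.6, 0, 0, 0, 0],
  [0.6, 0, 0, 0, 0],
  [0.6, 0, 0, 0, 0],
  [0.6, 0, 0, 0, 0],
])

```text
clock: 23.72
eef_pos: [482.6, -188.8, 110.7]
eef_rot: [3.142, -0.0, 2.807]
wrist_force: [-1.0, -0.1, -0.1]
finger_gap: 74.8
finger_force: 0.0
```

arm_command([
  [0.6, 0, 0, -0.005, 0],
  [0.6, 0, 0, -0.015, 0],
  [0.6, 0, 0, -0.025, 0],
  [0.6, 0, 0, -0.03, 0],
  [0.6, 0, 0, -0.03, 0],
  [0.6, 0, -0.04, -0.02, 0],
  [0.6, 0, -0.05, 0, 0],
  [0.6, 0, -0.05, 0, 0],
  [0.6, 0, -0.05, 0, 0],
  [0.6, 0, 0, 0, 0],
  [0.6, 0, 0, 0, 0],
])

```text
clock: 25.1
eef_pos: [420.4, -367.9, 236.4]
eef_rot: [-3.142, 0.001, 2.807]
wrist_force: [0.3, 0.7, 0.4]
finger_gap: 75.3
finger_force: 0.0
```

```bash
python3 m.py; python3 -c "
from h import *
a=eyes.camera('side')['img'];b=eyes.camera('top')['img']
o=np.zeros((600,800,3),np.uint8);o[:,:400]=cv2.resize(a[90:390,180:380],(400,600));o[:400,400:]=cv2.resize(b[150:300,300:450],(400,400));cv2.imwrite('pics/end.png',o)"
```

```text
25.1 [ 420.4 -367.9  236.4] [-3.142e+00  1.000e-03  2.807e+00] [0.3 0.7 0.4] [ 0.034 -0.135  0.007] -2.02
```

View pics/end.png

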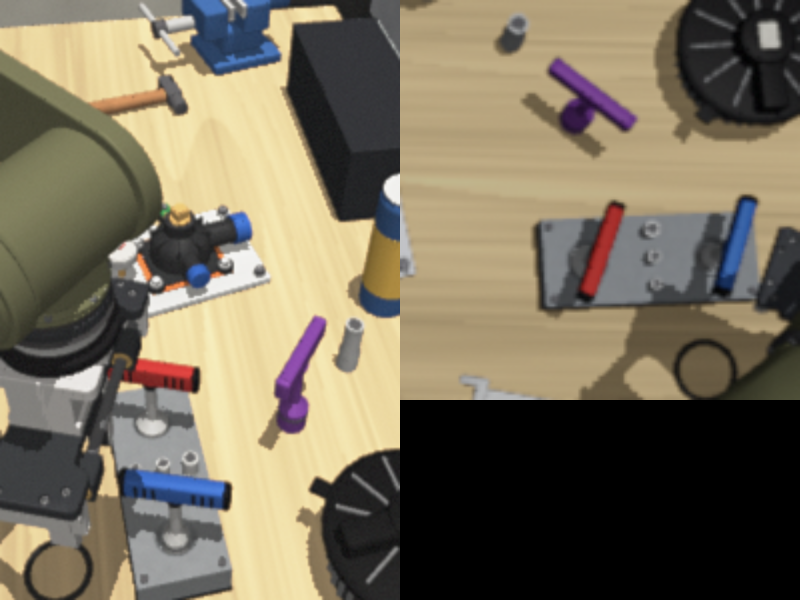

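The red wrench stands upright in its original hole, at (152,375) in the side crop and (603,250) in the top crop. The blue wrench and the other things in view are undisturbed, and the arm is clear.

```bash
python3 -c "
from cell import ticket
print(ticket.sign_off())"
```

```text
the job is handed in; nothing more can be done
None
```

The plug is snug at about 0.62 N m by the wrist sensor, the red wrench is back upright in its own rack hole, the other things in view look untouched, and the job was handed in at about 25 s.

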